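# Move the pocket pH tester from its rack clips to the charging cradle

## Robot

A 7-joint arm with a two-finger parallel gripper is mounted at the origin on the work surface. World frame = base frame: x ahead of the robot, y to its left, z up, the work surface at z = 0. Lengths are in m, angles in rad, forces in N, time in s.
With the tool pointing down it reaches from about 0.4 to 0.875 m from the base axis. Payload 19.3 kg.
Tool frame: the origin (TCP) lies midway between the tips of the shut fingers; the grasp point (between the pads) lies 19 mm behind it; z points along the fingers, y is the direction in which the jaws open and shut (so a half turn about z gives the same grasp; the last joint's range is limited). The gripper opens to 85 mm and grips with 20 to 120 N. Pads are 22 mm wide; open, the fingers measure 114 mm over their backs; the gripper's body (76 mm by 85 mm) begins 54 mm behind the grasp point. The pads swing forward as they close: fully open they stand 13 mm farther back than shut.
Start: joints at [-1.362, 0.521, -0.036, 1.599, 0.021, 1.021, -0.113], TCP at [0.172, 0.601, 0.231] pointing down, gripper open.
Joint ranges: [-2.91, 2.91], [-0.3, 2.13], [-1.5, 1.42], [0.17, 2.43], [-1.26, 4.41], [0.16, 1.93], [-2.52, 2.52]. Speed limits (rad/s): [1.89, 1.89, 2.39, 2.39, 3.01, 3.01, 3.01].

## Interface

Orientations are given as [roll, pitch, yaw] about the fixed x, y, z axes, in that order (R = Rz(yaw) Ry(pitch) Rx(roll)).
In Python, from workcell import telemetry, cams, workorder gives the robot as it stands. The module is installed in compiled form; this text tells all that it offers.
- The arm moves only by the tool apply_moves, never from a script. Its argument "steps" is a list of rows, each a list of 4 numbers: the shift along the tool's x, y, z in cm, then the turn about the tool's z in rad. A call has exactly 10 rows; each row is the pose to reach, as a shift and turn from the pose commanded when the call began, along the tool's axes at that moment; what a row does not reach only later rows make up. A row lasts 1/12 s, in which the tool goes at most 41.7 mm and 7.16 degrees, less where a joint would pass 70% of its speed; a pose out of reach is approached as far as the arm can. A call with a gripper value outside its range is refused whole. "claw" is the closure, from 0 (fully open) to 1 (shut), set as the call begins (left out, the last holds). The fingers move at their own pace and stop on an object; "force" is the grip in N (left out, the last holds). Time passes only in rows, so rows that repeat a pose let the fingers close, or fill a call up. It gives the time, the measured TCP pose, the force and the opening at its end, in the units of the state.
- telemetry.observe(): the state, without advancing time (a new reading comes with each control period).
- cams.grab_frame(name): name is "scene" or "top" or "wrist"; returns a dict with "color" (420x560x3 uint8, red, green, blue), "mtx" (3x3 intrinsics, pixels), "k1" (the pictures are not rectified: a ray, as slopes to the right and down, at radius r is drawn at 1 + k1 r^2 times it, then the intrinsics apply), "eye" and "orientation" of the camera in the world; the wrist camera has in their place "T_tool_cam" (4x4, takes a point from camera to tool coordinates, whose origin is the TCP and whose axes are the flange's). Camera axes: x right, y down, z forward; pixel columns grow to the right and rows downward; lengths in m; the calibration is good to about 2 mm. A picture is of the moment at which its call begins: read the wrist's pose just before it. There is no depth.
- workorder.job_done(): hands the job in, once; it reports no verdict.
Trained networks look in the newest picture that a camera, given by its name, has taken for a name from the list of things; names that differ only in an ending like _2 or _b are one class to them, and where a whole thing is asked for, a point or a joint stands for the part that bears it (a point fixed in the world has none). Each returns a list of dicts, best first, with "score" (0 to 1); they miss things now and then, are a little off and sometimes report something else, mostly with a low value. They report only what shows in the picture. A call takes as long as a camera call. They do not tell look-alikes from the thing itself.
- cams.find_in(camera, name): "box" ([left, top, width, height] in pixels, round what is visible of it).
- cams.pinpoint(camera, name): "uv" ([column, row] in pixels: a listed point, or the origin of a listed thing).
The state is a dict: "clock": time; "qpos": joint angles; "qd": joint speeds; "joint_efforts": joint torques, N m; "position": TCP position; "tool_rot": TCP orientation; "force": force on the tool from outside, world axes, zero at the start; "moment": the same for the moment, N m; "grip_width": finger opening in m.
Only numpy, scipy, OpenCV 4.12 (cv2) and the standard library are available. Lean on these libraries where they do the work, as an engineer would, in place of code of your own. Each camera call takes 0.05 s, during which the arm holds its last target. There are 200 camera calls.

## Task

The white pocket pH tester is held in the two red spring clips of the white rack. Pull it straight out sideways through the open mouths of the clips (do not slide it out lengthwise or prise it upward), then press it down into the orange spring clips of the black charging cradle until it snaps fully home, centred lengthwise between the cradle's ends, and let go. Either end may point either way; leave the glassware and the dropper bottle where they stand.

Things in the scene. Friction and masses are not known exactly. Their poses are not given: they have to be found in the camera images.
- tester_mid (a point): Centre of the pocket pH tester: rigid round stick along its y axis, rolled by any angle about it. White body 30 mm thick, 145 mm long, blue rings, black display; blue end piece (+y) and yellow cap (-y), 27 mm thick; 177 mm long overall, about 90 g. Starts level in the rack's clips, up to 6 mm off-centre lengthwise. Grip mid-body from above, fingers closing across it.
- rack_clip (a point): Mid-point between the rack's two red C clips, on the axis of the held tester, 110 mm above the bench. z up, y along the tester. The mouths open horizontally to -x, roughly towards the robot. Clips resist a -x pull with 9 to 12 N in all and let go with a snap after about 7 mm; the tester is clear of them 40 mm out. Each clip reaches 20 mm above, below and in front of this axis.
- rack: Fixed white rack; origin on the bench under rack_clip, same axes. Base plate 12 mm high, 150 mm along y, x from -35 to +65 mm. Two posts 14 mm wide, at y = -50 and +50 mm, x from +15 to +27 mm, 128 mm tall; each carries a clip 14 mm wide along y. Between the posts and clips, 86 mm along y are free for fingers before and behind the tester.
- cradle_seat (a point): Where the tester's centre must end: mid-point between the cradle's two orange clips, 65 mm above the bench. z up, seated tester lies along y. The clips open upward: flared lips end 19 mm above this point, mouth 38 mm wide along x, neck 26 mm. A tester laid on top stays 15 mm too high; pressing straight down takes 10 to 14 N in all until it snaps in and stands on a firm seat.
- cradle: Fixed black charging cradle; origin on the bench under cradle_seat, same axes. Base plate 16 mm high, 90 mm along x, 150 mm along y. Two columns at y = -50 and +50 mm, each with an orange clip 14 mm wide along y. Between them 86 mm along y are free for fingers down to the base plate.
- beaker: Bystander: empty glass beaker, 68 mm across, 90 mm tall, loose. Origin at the centre of its underside.
- flask: Bystander: glass flask with a narrow neck, 72 mm across, 115 mm tall, loose. Origin at the centre of its underside.
- dropper: Bystander: amber dropper bottle with a red cap, 56 mm across, 125 mm tall, loose. Origin at the centre of its underside.
Mind the look-alikes: they are no part of the job. There is more than one size of the rack; the one meant has the size given above.

How it is judged:
By the outcome, as a careful person would: the job done as asked, in the order asked, and still so for the second after the job is handed in, with the robot touching nothing.
It also fails if it takes over 48 s, if anything falls off the work surface, if the arm or the gripper's body presses on something with over 40 N, if the wrist force passes 120 N, or if a joint passes its speed limit or range.

## Working session

There is one attempt and no reset: what is moved stays moved. The work goes in short steps, Python scripts to look and compute and a tool call to move; the robot and the scene stay as the last step left them, time stands still between calls to the robot, and variables do not carry over. Pictures are saved under pics/ and viewed, about 8 in all and at most 12, crops included, and the job is handed in when it is done.

Besides the shell and the picture viewer there is one more tool, called after "Call:" by a JSON object that holds its "method" and its "body". apply_moves: Moves the arm, as the interface text tells. Its arguments: {"type":"object","properties":{"steps":{"type":"array"},"claw":{"type":"number"},"force":{"type":"number"}},"required":["steps"]}

```bash
mkdir -p pics
cat > h.py <<'E'
import numpy as np, cv2
from scipy.spatial.transform import Rotation as R
from workcell import telemetry, cams, workorder
def rot(o):
    o=np.array(o,float)
    return o if o.shape==(3,3) else R.from_euler('xyz',o).as_matrix()
def grab(n):
    s=telemetry.observe(); f=cams.grab_frame(n)
    if n=='wrist':
        T=np.eye(4);T[:3,:3]=rot(s['tool_rot']);T[:3,3]=s['position'];T=T@np.array(f['T_tool_cam'])
        f['E'],f['Rm']=T[:3,3],T[:3,:3]
    else: f['E'],f['Rm']=np.array(f['eye']),rot(f['orientation'])
    return f
def ray(f,uv):
    K=np.array(f['mtx']);d=np.array([(uv[0]-K[0,2])/K[0,0],(uv[1]-K[1,2])/K[1,1]])
    u=d.copy()
    for _ in range(20): u=d/(1+f['k1']*(u@u))
    v=f['Rm']@np.array([u[0],u[1],1]);return v/np.linalg.norm(v)
def atz(f,uv,z):
    v=ray(f,uv);return f['E']+v*(z-f['E'][2])/v[2]
def tri(obs):
    A=np.zeros((3,3));b=np.zeros(3);
    for f,uv in obs:
        v=ray(f,uv);P=np.eye(3)-np.outer(v,v);A+=P;b+=P@f['E']
    x=np.linalg.solve(A,b)
    return x,[float(np.linalg.norm((np.eye(3)-np.outer(ray(f,u),ray(f,u)))@(x-f['E']))) for f,u in obs]
def proj(f,p):
    c=f['Rm'].T@(np.array(p)-f['E']);u=c[:2]/c[2];u=u*(1+f['k1']*(u@u));K=np.array(f['mtx'])
    return np.array([K[0,0]*u[0]+K[0,2],K[1,1]*u[1]+K[1,2]])
def save(f,n): cv2.imwrite('pics/'+n+'.png',f['color'][:,:,::-1])
E
python3 - <<'E'
from h import *
np.set_printoptions(precision=3,suppress=True)
s=telemetry.observe();print({k:np.round(s[k],3) for k in s})
F={}
for n in ['scene','top']:
    f=grab(n);F[n]=f;save(f,n+'0');print(n,f['E'],f['Rm'].tolist(),f['k1'],f['mtx'][0])
    for t in ['tester_mid','rack_clip','cradle_seat','rack','cradle','beaker','flask','dropper']:
        print(t,[(np.round(d['uv'],1).tolist(),round(d['score'],2)) for d in cams.pinpoint(n,t)][:4])
cv2.imwrite('pics/both.png',np.hstack([F['scene']['color'],F['top']['color']])[:,:,::-1])
E
```

```text
{'clock': np.float64(0.0), 'qpos': array([-1.362,  0.522, -0.036,  1.6  ,  0.021,  1.021, -0.113]), 'qd': array([ 0.   , -0.001,  0.   ,  0.   ,  0.002, -0.002,  0.   ]), 'joint_efforts': array([  0.   , -92.713,   1.98 , -36.991,   0.018,   0.009,   0.   ]), 'position': array([0.172, 0.601, 0.231]), 'tool_rot': array([-3.141,  0.   ,  2.863]), 'force': array([-0.864,  0.017,  0.194]), 'moment': array([ 0.007, -0.002,  0.042]), 'grip_width': np.float64(0.085)}
scene [1.323 0.769 1.134] [[-0.7267808190455819, 0.4793996161764315, -0.4919000397207979], [0.686698221149673, 0.5231190011558892, -0.5047693173119172], [0.015336040470313422, -0.7046435401247602, -0.7093957197665756]] -0.016982642884987142 [505.142   0.    277.489]
tester_mid [([237.8, 159.2], 0.79)]
rack_clip [([300.0, 149.5], 0.95), ([238.4, 157.9], 0.81), ([222.9, 203.6], 0.75)]
cradle_seat [([332.3, 253.9], 0.76), ([244.0, 256.8], 0.56), ([326.4, 267.6], 0.51)]
rack [([224.6, 222.3], 0.97), ([298.1, 163.2], 0.87), ([242.0, 184.5], 0.7)]
cradle [([327.4, 265.9], 0.95)]
beaker [([241.0, 256.1], 0.93)]
flask [([199.9, 138.4], 0.67), ([327.3, 266.2], 0.6)]
dropper [([408.5, 311.3], 0.74)]
top [ 0.474 -0.008  1.548] [[-0.01554684198771391, -0.9976007961826565, 0.06746070826739924], [-0.9998386983472107, 0.016117606108230466, 0.007924648932004685], [-0.008992941207672103, -0.06732662347890338, -0.997690459400793]] -0.028266783840507518 [461.721   0.    281.995]
tester_mid [([341.9, 211.5], 0.94)]
rack_clip [([314.0, 167.3], 0.83), ([328.2, 279.9], 0.74), ([343.6, 213.0], 0.73)]
cradle_seat [([212.6, 203.4], 0.73), ([140.4, 222.8], 0.39)]
rack [([341.4, 215.3], 0.86), ([312.7, 172.1], 0.84), ([322.0, 279.9], 0.8)]
cradle [([215.1, 208.9], 0.87)]
beaker [([273.7, 162.7], 0.76)]
flask [([424.5, 228.3], 0.64), ([343.6, 213.8], 0.4)]
dropper [([140.8, 218.6], 0.89)]
```

View pics/scene0.png

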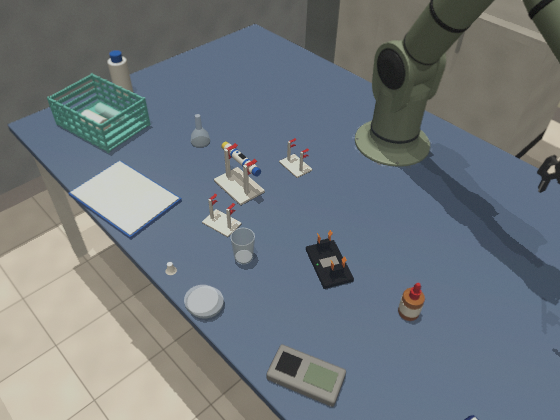

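View pics/top0.png

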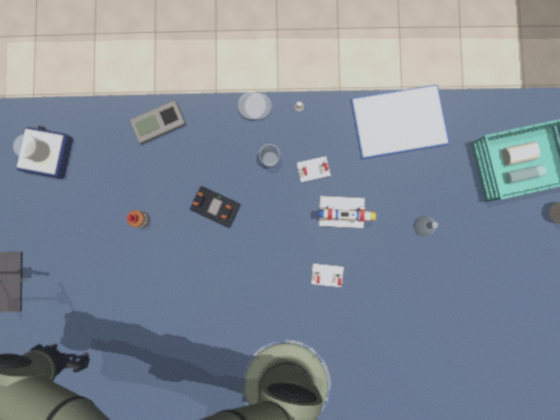

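The scene picture shows three racks: at (238,170) holding the white tester, and smaller empty ones at (222,215) and (296,158). In the top view they are at (342,212), (314,168) and (327,275). The first is the largest and the only one holding the tester. The cradle is at scene (328,262) / top (215,207). I'll triangulate and confirm in an enlarged crop.

Run:
```python
from h import *
np.set_printoptions(precision=4,suppress=True)
F={n:grab(n) for n in ['scene','top']}
s,t=F['scene'],F['top']
print('tester',tri([(s,(237.8,159.2)),(t,(341.9,211.5))]))
print('clip',tri([(s,(238.4,157.9)),(t,(343.6,213))]))
print('rack',tri([(s,(242,184.5)),(t,(341.4,215.3))]))
print('seat',tri([(s,(332.3,253.9)),(t,(212.6,203.4))]),tri([(s,(327.4,265.9)),(t,(215.1,208.9))]))
print('others',atz(t,(273.7,162.7),0),atz(t,(424.5,228.3),0),atz(t,(140.8,218.6),0),atz(t,(314,168),0),atz(t,(327,277),0))
c1=cv2.resize(t['color'][180:245,300:400],None,fx=4,fy=4,interpolation=2)
c2=cv2.resize(t['color'][175:240,165:265],None,fx=4,fy=4,interpolation=2)
c3=cv2.resize(s['color'][130:210,190:290],None,fx=4,fy=4,interpolation=2)
c4=cv2.resize(s['color'][220:300,280:380],None,fx=4,fy=4,interpolation=2)
cv2.imwrite('pics/crop1.png',np.vstack([np.hstack([c1,c2]),np.hstack([c3,c4])])[:,:,::-1])
hsv=cv2.cvtColor(t['color'],cv2.COLOR_RGB2HSV)
for nm,(x0,y0,x1,y1),lo,hi in [('rackplate',(300,185,385,235),(0,0,150),(179,60,255)),('cradleblack',(180,178,250,235),(0,0,0),(179,255,45))]:
    m=np.zeros(hsv.shape[:2],np.uint8);m[y0:y1,x0:x1]=cv2.inRange(hsv,lo,hi)[y0:y1,x0:x1]
    p=np.argwhere(m)[:,::-1].astype(np.float32);r=cv2.minAreaRect(p);b=cv2.boxPoints(r)
    z=.012 if 'rack' in nm else .016
    w=np.array([atz(t,u,z) for u in b]);print(nm,len(p),r,w[:,:2].tolist(),w.mean(0),np.linalg.norm(w-np.roll(w,1,0),axis=1))
```

```text
tester (array([ 0.5639, -0.1856,  0.1184]), [0.0044186119597303015, 0.004418611959730349])
clip (array([ 0.5586, -0.1903,  0.118 ]), [0.003610592738994829, 0.0036105927389948637])
rack (array([ 0.5538, -0.1934,  0.0005]), [0.0020153775071355042, 0.0020153775071356213])
seat (array([0.5939, 0.2332, 0.0559]), [0.005828901573667934, 0.005828901573667889]) (array([ 0.5865,  0.2281, -0.0093]), [0.00337847154463622, 0.003378471544636347])
others [0.7372 0.0297 0.    ] [ 0.5071 -0.4725  0.    ] [0.5549 0.481  0.    ] [ 0.7168 -0.1063  0.    ] [ 0.3504 -0.1422  0.    ]
rackplate 1304 ((346.5, 211.0), (57.0, 34.0), 0.0) [[0.5135840519993202, -0.11473284330892887], [0.6270856912356796, -0.11709185782308737], [0.6240034395485903, -0.3074360697575489], [0.5105322925372144, -0.3041373824316984]] [ 0.5688 -0.2108  0.012 ] [0.1894 0.1135 0.1904 0.1135]
cradleblack 0 ((0.0, 0.0), (0.0, 0.0), 0.0) [[1.3302354934871765, 0.9827982200052703], [1.3302354934871765, 0.9827982200052703], [1.3302354934871765, 0.9827982200052703], [1.3302354934871765, 0.9827982200052703]] [1.3302 0.9828 0.016 ] [0. 0. 0. 0.]
```

View pics/crop1.png

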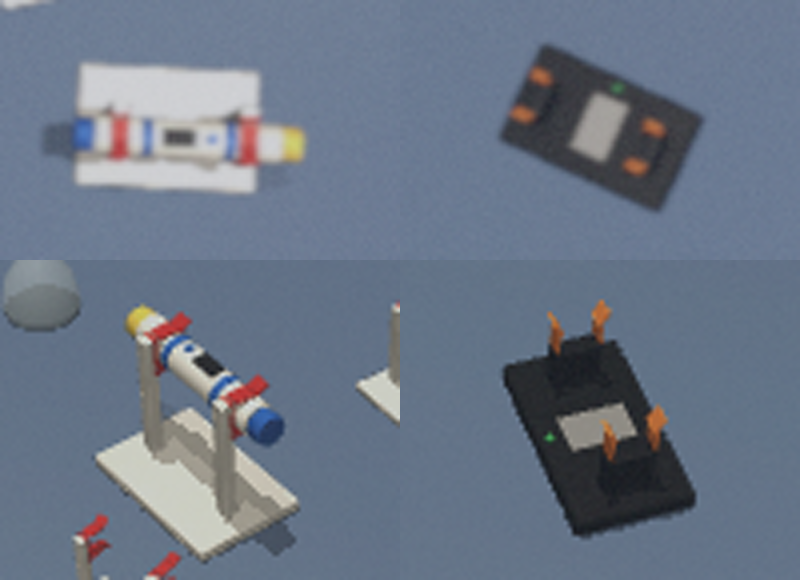

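The crop confirms it: the large rack (top crop, left) holds the tester with its mouths towards the robot. Both posts stand at +x, behind the tester. The cradle is empty, with its long axis yawed about −0.45 rad. Next I'll take wrist views over both.

```bash
cat >> h.py <<'E'
def plan(p,yaw):
    s=telemetry.observe();M=rot(s['tool_rot'])
    d=M.T@(np.array(p)-s['position'])*100
    y0=s['tool_rot'][2];t=-((yaw-y0+np.pi)%(2*np.pi)-np.pi)
    print('pos',np.round(s['position'],4),'rot',np.round(s['tool_rot'],4),'-> shift cm',np.round(d,2),'turn',round(t,3),'clock',round(s['clock'],2))
E
python3 - <<'E'
from h import *
f=grab('wrist');print(np.round(f['T_tool_cam'],3).tolist(),f['mtx'],f['k1'])
plan([.55,.20,.33],1.12)
E
```

```text
[[0.001, -0.949, -0.315, 0.081], [1.0, 0.002, -0.001, 0.001], [0.001, -0.315, 0.949, -0.143], [0.0, 0.0, 0.0, 1.0]] [[333.70927457   0.         285.5060323 ]
 [  0.         333.70927457 209.44358157]
 [  0.           0.           1.        ]] 0.016220698859805392
pos [0.172  0.6009 0.2313] rot [-3.1416 -0.      2.8627] -> shift cm [-47.37 -28.13  -9.87] turn 1.743 clock 1.05
```

```bash
python3 -c "
from h import *
plan([.61,.275,.33],1.12)"
```

```text
pos [0.172  0.6009 0.2313] rot [-3.1416 -0.      2.8627] -> shift cm [-51.07 -19.27  -9.87] turn 1.743 clock 1.05
```

Call:
{"method": "apply_moves", "body": {"steps": [[-3.3, -1.2, -1, 0.11], [-6.6, -2.5, -2, 0.22], [-9.9, -3.7, -3, 0.33], [-13.2, -5, -4, 0.44], [-16.5, -6.2, -5, 0.55], [-19.8, -7.5, -6, 0.66], [-23.1, -8.7, -7, 0.77], [-26.4, -10, -8, 0.88], [-29.7, -11.2, -9, 0.99], [-33, -12.5, -9.9, 1.1]]}}

```text
clock: 1.88
position: [0.4561, 0.3887, 0.3312]
tool_rot: [3.141, -0.0, 1.758]
force: [0.4, 0.6, 0.2]
grip_width: 0.0856
```

```bash
python3 -c "
from h import *
plan([.61,.275,.33],1.12)"
```

```text
pos [0.4561 0.3887 0.3312] rot [ 3.1412e+00 -5.0000e-04  1.7575e+00] -> shift cm [-14.03  13.01   0.11] turn 0.638 clock 1.88
```

Call:
{"method": "apply_moves", "body": {"steps": [[-2, 1.8, 0, 0.09], [-4, 3.7, 0, 0.18], [-6, 5.6, 0, 0.27], [-8, 7.4, 0, 0.36], [-10, 9.3, 0, 0.45], [-12, 11.1, 0, 0.54], [-14, 13, 0, 0.64], [-14, 13, 0, 0.64], [-14, 13, 0, 0.64], [-14, 13, 0, 0.64]]}}

```text
clock: 2.72
position: [0.6089, 0.2777, 0.3301]
tool_rot: [-3.141, 0.0, 1.124]
force: [-0.5, 0.6, -0.3]
grip_width: 0.0855
```

Run:
```python
from h import *
import pickle
f=grab('wrist');save(f,'w_cradle');pickle.dump(f,open('wc.pkl','wb'))
for k in ['cradle_seat','cradle']: 
    for d in cams.pinpoint('wrist',k)[:2]: print(k,d['uv'],d['score'],np.round(atz(f,d['uv'],.065 if 'seat' in k else 0),4))
hsv=cv2.cvtColor(f['color'],cv2.COLOR_RGB2HSV)
m=cv2.inRange(hsv,(4,130,120),(20,255,255));n,l,st,c=cv2.connectedComponentsWithStats(m)
for i in range(1,n):
    if st[i,4]>15: print('orange',st[i],c[i].round(1),np.round(atz(f,c[i],.078),4))
m=(f['color'].max(2)<75).astype(np.uint8)*255
n,l,st,c=cv2.connectedComponentsWithStats(m)
for i in range(1,n):
    if st[i,4]>2000: print('dark',st[i],c[i])
plan([.62,-.14,.37],1.57)
```

```text
cradle_seat [290.0, 203.5] 0.9 [0.5943 0.2332 0.065 ]
cradle [287.5, 196.6] 0.6 [0.5875 0.2256 0.    ]
orange [ 131    0   51   52 1368] [160.1  26.7] [0.5559 0.4715 0.078 ]
orange [271 165   9  15 107] [275.3 171.9] [0.5969 0.2806 0.078 ]
orange [300 165   9  15 110] [303.9 172. ] [0.6279 0.2657 0.078 ]
orange [273 241   7  14  65] [275.8 247.3] [0.5539 0.1911 0.078 ]
orange [299 241   7  14  68] [302.3 247.2] [0.5849 0.1764 0.078 ]
dark [ 257  143   65  101 4995] [288.50990991 192.16916917]
dark [    0   274   560   146 37094] [280.23276002 375.75279021]
pos [0.6086 0.2781 0.3305] rot [-3.1412e+00 -4.0000e-04  1.1246e+00] -> shift cm [-37.22  19.07  -3.98] turn -0.445 clock 2.87
```

View pics/w_cradle.png

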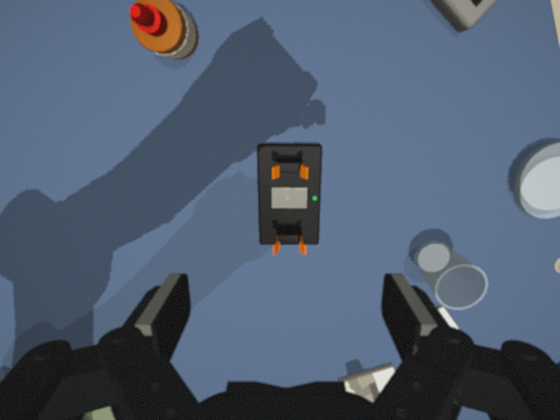

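Wrist view: the cradle is centred at (289,195) with its four orange clips at (275,172), (304,172), (276,247) and (302,247). The spacing comes to 99 mm against the 100 mm given, yaw −0.449, centre about (0.591, 0.229). Now over to the rack.

Run:
```python
from h import *
import pickle
f=pickle.load(open('wc.pkl','rb'))
m=(f['color'].max(2)<75)
r=np.where(m[130:300,265:271].any(1))[0]+130;print(r[0],r[-1])
for u,z in [((289,142.5),0),((289,142.5),.016),((289,244.5),.016)]: print(u,z,np.round(atz(f,u,z),4))
for z in (.016,): print(atz(f,(257,193),z),atz(f,(322,193),z))
plan([.56,-.14,.37],1.55)
```

```text
143 243
(289, 142.5) 0 [0.6232 0.2959 0.    ]
(289, 142.5) 0.016 [0.6239 0.2978 0.016 ]
(289, 244.5) 0.016 [0.5594 0.1615 0.016 ]
[0.55257374 0.25335762 0.016     ] [0.63590325 0.21359741 0.016     ]
pos [0.6086 0.2781 0.3305] rot [-3.1412e+00 -4.0000e-04  1.1246e+00] -> shift cm [-39.81  13.66  -3.98] turn -0.425 clock 2.87
```

Call:
{"method": "apply_moves", "body": {"steps": [[-3.6, 1.2, -0.4, -0.04], [-7.2, 2.5, -0.8, -0.08], [-10.8, 3.7, -1.2, -0.13], [-14.4, 4.9, -1.6, -0.17], [-18, 6.2, -2, -0.21], [-21.7, 7.4, -2.4, -0.25], [-25.3, 8.7, -2.8, -0.3], [-29, 9.9, -3.2, -0.34], [-32.6, 11.2, -3.6, -0.38], [-36.2, 12.4, -4, -0.425]]}}

```text
clock: 3.7
position: [0.5636, -0.1038, 0.3709]
tool_rot: [3.141, -0.0, 1.551]
force: [0.1, -0.3, 0.4]
grip_width: 0.0851
```

Call:
{"method": "apply_moves", "body": {"steps": [[-2, -0.3, 0, 0], [-3.8, -0.4, 0, 0], [-3.8, -0.4, 0, 0], [-3.8, -0.4, 0, 0], [-3.8, -0.4, 0, 0], [-3.8, -0.4, 0, 0], [-3.8, -0.4, 0, 0], [-3.8, -0.4, 0, 0], [-3.8, -0.4, 0, 0], [-3.8, -0.4, 0, 0]]}}

```text
clock: 4.53
position: [0.5593, -0.1404, 0.3703]
tool_rot: [-3.142, -0.0, 1.548]
force: [0.4, -0.5, 0.0]
grip_width: 0.0856
```

Run:
```python
from h import *
import pickle
f=grab('wrist');save(f,'w_rack');pickle.dump(f,open('wr.pkl','wb'))
for k,z in [('tester_mid',.11),('rack_clip',.11),('rack',0)]:
    for d in cams.pinpoint('wrist',k)[:3]: print(k,np.round(d['uv'],1),d['score'],np.round(atz(f,d['uv'],z),4))
hsv=cv2.cvtColor(f['color'],cv2.COLOR_RGB2HSV)
m=cv2.inRange(hsv,(0,120,90),(8,255,255))|cv2.inRange(hsv,(172,120,90),(180,255,255));n,l,st,c=cv2.connectedComponentsWithStats(m)
for i in range(1,n):
    if st[i,4]>30: print('red',st[i],c[i].round(1),np.round(atz(f,c[i],.13),4))
for nm,lo,hi in [('yellow',(20,110,110),(34,255,255)),('blue',(100,160,70),(120,255,255))]:
    n,l,st,c=cv2.connectedComponentsWithStats(cv2.inRange(hsv,lo,hi))
    for i in range(1,n):
        if 40<st[i,4]<3000: print(nm,st[i],c[i].round(1),np.round(atz(f,c[i],.118),4))
print(telemetry.observe()['position'],telemetry.observe()['tool_rot'])
```

```text
tester_mid [282.9 209.6] 0.6 [ 0.5553 -0.1934  0.11  ]
tester_mid [264.  331.5] 0.41 [ 0.5235 -0.3789  0.11  ]
rack_clip [123.1 169.2] 0.92 [ 0.3615 -0.1374  0.11  ]
rack_clip [397.5 135.3] 0.77 [ 0.6931 -0.1036  0.11  ]
rack_clip [278.6 210.4] 0.56 [ 0.5498 -0.1944  0.11  ]
rack [283.  185.7] 0.8 [ 0.5546 -0.1903  0.    ]
rack [381.1 131. ] 0.79 [ 0.7038 -0.109   0.    ]
red [381 102  25  11 187] [393.  106.6] [ 0.679  -0.0705  0.13  ]
red [108 136  23  11 186] [118.5 141.3] [ 0.3719 -0.1016  0.13  ]
red [388 154  24  13 212] [399.8 160.1] [ 0.6916 -0.1295  0.13  ]
red [266 164  27  17 301] [278.9 173.8] [ 0.552  -0.1425  0.13  ]
red [294 169   4  12  32] [295.8 174. ] [ 0.5717 -0.1432  0.13  ]
red [112 186  23  12 179] [122.4 192.2] [ 0.3658 -0.1609  0.13  ]
red [264 246  25  12 241] [275.7 251.2] [ 0.5452 -0.242   0.13  ]
red [290 247   4  11  33] [291.2 252. ] [ 0.5648 -0.2435  0.13  ]
yellow [268 268  20  11 168] [277.3 273.3] [ 0.5459 -0.2801  0.118 ]
blue [273 144  20  13 249] [282.6 150.1] [ 0.5568 -0.1168  0.118 ]
blue [270 189  22   5  82] [280.8 191.4] [ 0.5535 -0.1671  0.118 ]
blue [401 210 136  69 608] [453.4 229. ] [ 0.7709 -0.2212  0.118 ]
blue [268 237  22   6  72] [278.8 240. ] [ 0.5492 -0.232   0.118 ]
[ 0.55929005 -0.14061029  0.37030814] [3.14156605e+00 3.09550596e-05 1.54782629e+00]
```

View pics/w_rack.png

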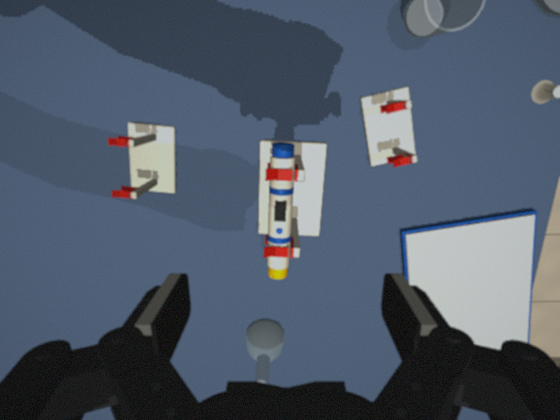

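Wrist view: the tester runs from the blue end (283,150) to the yellow cap (277,273), with red clips at (279,174) and (276,251), 99.8 mm apart. Its yaw is −0.067 and its middle is about (0.5515, −0.197). The empty racks at (150,165) and (390,135) have shorter plates. Now the approach.

Run:
```python
from h import *
import pickle
f=pickle.load(open('wr.pkl','rb'))
for u in [(283,144),(277.5,279.5)]: print(atz(f,u,.11))
plan([.5515,-.197,.16],1.504)
plan([.5515,-.197,.089],1.504)
```

```text
[ 0.55740298 -0.11078809  0.11      ]
[ 0.54552841 -0.29413766  0.11      ]
pos [ 0.5593 -0.1406  0.3703] rot [3.1416 0.     1.5478] -> shift cm [-5.65 -0.65 21.03] turn 0.044 clock 4.73
pos [ 0.5593 -0.1406  0.3703] rot [3.1416 0.     1.5478] -> shift cm [-5.65 -0.65 28.13] turn 0.044 clock 4.73
```

Call:
{"method": "apply_moves", "body": {"steps": [[-1, -0.1, 3, 0.01], [-2, -0.3, 6, 0.02], [-3, -0.4, 9, 0.03], [-4, -0.5, 12, 0.04], [-5, -0.6, 15, 0.044], [-5.7, -0.65, 17, 0.044], [-5.7, -0.65, 18.5, 0.044], [-5.7, -0.65, 19.5, 0.044], [-5.7, -0.65, 20, 0.044], [-5.7, -0.65, 20, 0.044]], "claw": 0, "force": 50}}

```text
clock: 5.57
position: [0.5514, -0.1972, 0.1698]
tool_rot: [-3.141, -0.0, 1.504]
force: [-0.1, 0.5, -0.4]
grip_width: 0.0852
```

Run:
```python
from h import *
f=grab('wrist');save(f,'w_app');plan([.5515,-.198,.089],1.504)
hsv=cv2.cvtColor(f['color'],cv2.COLOR_RGB2HSV)
for nm,lo,hi in [('yellow',(20,110,110),(34,255,255)),('blue',(100,160,70),(120,255,255)),('red',(0,120,90),(8,255,255))]:
    n,l,st,c=cv2.connectedComponentsWithStats(cv2.inRange(hsv,lo,hi))
    for i in range(1,n):
        if 80<st[i,4]<8000: print(nm,st[i],c[i].round(1),np.round(atz(f,c[i],.118),4))
```

```text
pos [ 0.5517 -0.1973  0.1706] rot [ 3.1414 -0.      1.5041] -> shift cm [-0.07 -0.01  8.16] turn 0.0 clock 5.62
yellow [267 332  36  23 551] [284.7 344.3] [ 0.5459 -0.2811  0.118 ]
blue [ 263   86   45   30 1255] [284.9 100.1] [ 0.5569 -0.1168  0.118 ]
blue [262 181  46  14 484] [284.8 188.1] [ 0.5535 -0.167   0.118 ]
blue [486 232  74 117 982] [503.4 274.9] [ 0.692  -0.2347  0.118 ]
blue [264 276  43  15 362] [284.9 283.9] [ 0.5492 -0.2326  0.118 ]
red [472   0  62  27 835] [500.   10.4] [ 0.6687 -0.0813  0.118 ]
red [481 107  57  23 793] [510.1 117.4] [ 0.6818 -0.1346  0.118 ]
red [ 251  133   57   32 1366] [278.5 151.2] [ 0.5513 -0.1447  0.118 ]
red [312 139   8  26 165] [315.1 151.8] [ 0.5725 -0.1464  0.118 ]
red [  0 192  21  21 127] [  5.4 198.9] [ 0.3849 -0.1629  0.118 ]
red [257 295  48  23 884] [280.3 306.1] [ 0.545  -0.2495  0.118 ]
red [308 297   7  19 104] [310.8 305.8] [ 0.5657 -0.2505  0.118 ]
```

View pics/w_app.png

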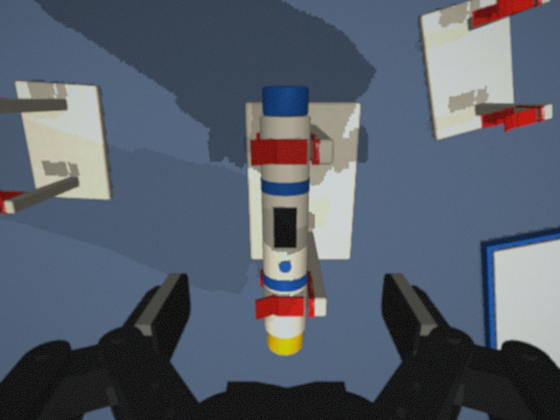

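The tester is vertical in the picture at column 285, which is the image centre column, between the open fingers. The two heights agree within 1 mm. Descending and gripping.

Call:
{"method": "apply_moves", "body": {"steps": [[0, 0, 1.2, 0], [0, 0, 2.4, 0], [0, 0, 3.6, 0], [0, 0, 4.8, 0], [0, 0, 6, 0], [0, 0, 7, 0], [-0.05, 0, 7.7, 0], [-0.05, 0, 8.15, 0], [-0.05, 0, 8.15, 0], [-0.05, 0, 8.15, 0]]}}

```text
clock: 6.45
position: [0.5515, -0.1981, 0.0889]
tool_rot: [3.142, 0.0, 1.504]
force: [0.4, -0.7, -0.7]
grip_width: 0.0849
```

Call:
{"method": "apply_moves", "body": {"steps": [[0, 0, 0, 0], [0, 0, 0, 0], [0, 0, 0, 0], [0, 0, 0, 0], [0, 0, 0, 0], [0, 0, 0, 0], [0, 0, 0, 0], [0, 0, 0, 0], [0, 0, 0, 0], [0, 0, 0, 0]], "claw": 1, "force": 60}}

```text
clock: 7.28
position: [0.5509, -0.198, 0.0888]
tool_rot: [-3.141, -0.0, 1.504]
force: [-5.7, 0.0, 4.9]
grip_width: 0.0288
```

Call:
{"method": "apply_moves", "body": {"steps": [[0, -0.3, 0, 0], [0, -0.6, 0, 0], [0, -0.9, 0, 0], [0, -1.2, 0, 0], [0, -1.6, 0, 0], [0, -2.2, 0, 0], [0, -3.2, 0, 0], [0, -4.4, 0, 0], [0, -5.6, 0, 0], [0, -6, 0, 0]]}}

```text
clock: 8.12
position: [0.4894, -0.194, 0.0887]
tool_rot: [-3.14, -0.0, 1.503]
force: [0.8, -0.6, -0.7]
grip_width: 0.0286
```

Run:
```python
from h import *
f=grab('wrist');save(f,'w_pull');plan([.5515,-.198,.089],1.504);s=telemetry.observe();print(s['grip_width'],s['force'],s['moment'])
s=grab('scene');save(s,'s_pull')
c=cv2.resize(s['color'][110:230,170:330],None,fx=3.5,fy=3.5,interpolation=2)
c=cv2.resize(c,(560,420));cv2.imwrite('pics/pull.png',np.hstack([cv2.resize(f['color'],(400,300)),cv2.resize(c,(400,300))])[:,:,::-1])
hsv=cv2.cvtColor(f['color'],cv2.COLOR_RGB2HSV)
for nm,lo,hi in [('yellow',(20,110,110),(34,255,255)),('blue',(100,160,70),(120,255,255))]:
    n,l,st,c=cv2.connectedComponentsWithStats(cv2.inRange(hsv,lo,hi))
    for i in range(1,n):
        if 80<st[i,4]<8000: print(nm,st[i],c[i].round(1),np.round(atz(f,c[i],.118),4))
```

```text
pos [ 0.4897 -0.194   0.0888] rot [-3.1405e+00 -3.0000e-04  1.5029e+00] -> shift cm [ 0.02  6.19 -0.03] turn -0.001 clock 8.17
0.028640249305685348 [-0.20497235 -0.3797949  -1.22679829] [-0.01782749  0.00842969  0.027466  ]
blue [ 247   74   78   52 3813] [285.5  99.1] [ 0.4956 -0.1129  0.118 ]
blue [ 248  228   75   28 1360] [284.9 243.3] [ 0.492  -0.1636  0.118 ]
blue [277 355  17  15 209] [285.  361.7] [ 0.4884 -0.218   0.118 ]
blue [253 367  66  21 406] [285.2 379.8] [ 0.4878 -0.2276  0.118 ]
```

View pics/pull.png

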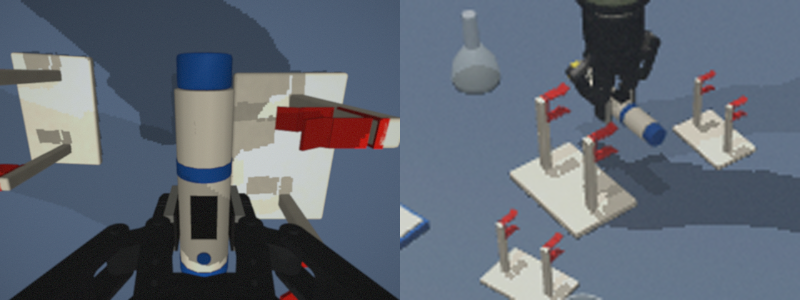

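The tester is clear of the clips, level and square in the fingers: blue end at (204,72) of the left half, rack unmoved on the right. I'll lift and carry it to the cradle.

Run:
```python
from h import *
plan([.591,.2288,.20],1.122)
```

```text
pos [ 0.4909 -0.194   0.0889] rot [-3.1413e+00 -2.0000e-04  1.5032e+00] -> shift cm [ 42.86   7.13 -11.1 ] turn 0.381 clock 8.22
```

Call:
{"method": "apply_moves", "body": {"steps": [[0, 0, -2, 0], [0, 0, -5, 0], [0, 0, -8, 0], [1, 0, -11, 0], [3, 0.5, -13, 0.03], [6, 1, -13, 0.06], [9, 1.5, -13, 0.09], [12, 2, -13, 0.12], [15.5, 2.6, -13, 0.16], [19, 3.2, -13, 0.2]]}}

```text
clock: 9.05
position: [0.5369, -0.0048, 0.2191]
tool_rot: [3.141, -0.0, 1.302]
force: [1.5, -1.2, -0.3]
grip_width: 0.0282
```

Run:
```python
from h import *
plan([.591,.2288,.20],1.122)
```

```text
pos [ 0.5369 -0.0048  0.2191] rot [ 3.1410e+00 -2.0000e-04  1.3016e+00] -> shift cm [23.96 -1.    1.91] turn 0.18 clock 9.05
```

Call:
{"method": "apply_moves", "body": {"steps": [[3.4, -0.1, 0, 0.03], [6.8, -0.3, 0, 0.06], [10, -0.4, 0, 0.09], [13, -0.5, 0.4, 0.12], [16, -0.7, 0.9, 0.15], [19, -0.8, 1.4, 0.18], [21.5, -0.9, 1.9, 0.18], [23, -1, 1.9, 0.18], [24, -1, 1.9, 0.18], [24, -1, 1.9, 0.18]]}}

```text
clock: 9.88
position: [0.5902, 0.2291, 0.1998]
tool_rot: [3.141, -0.0, 1.126]
force: [0.2, 0.1, -0.8]
grip_width: 0.0285
```

Run:
```python
from h import *
np.set_printoptions(suppress=True,precision=4)
f=grab('wrist');save(f,'w_c2');plan([.591,.2288,.10],1.122)
s=telemetry.observe();print(s['grip_width'],s['force'],s['moment'])
hsv=cv2.cvtColor(f['color'],cv2.COLOR_RGB2HSV)
for nm,lo,hi,z in [('blue',(100,160,70),(120,255,255),.23),('orange',(4,130,120),(20,255,255),.078)]:
    n,l,st,c=cv2.connectedComponentsWithStats(cv2.inRange(hsv,lo,hi))
    for i in range(1,n):
        if 40<st[i,4]<8000: print(nm,st[i],c[i].round(1),np.round(atz(f,c[i],z),4))
a=-.449;X=np.array([np.cos(a),np.sin(a),0]);Y=np.array([-np.sin(a),np.cos(a),0]);S=np.array([.591,.2288,.065])
for sy in(1,-1):
  for sx in (1,-1): print(proj(f,S+.05*sy*Y+.0165*sx*X+[0,0,.013]))
```

```text
pos [0.5901 0.2273 0.2   ] rot [3.1412 0.0003 1.1241] -> shift cm [ 0.18  0.01 10.  ] turn 0.002 clock 9.93
0.02810978293801659 [ 0.0181 -0.4279 -1.0454] [-0.0753  0.049   0.0079]
blue [ 248   74   77   52 3814] [285.6  99.4] [0.6256 0.3024 0.23  ]
blue [ 247  227   78   29 1404] [285.3 243.1] [0.6039 0.257  0.23  ]
blue [277 355  17  15 209] [285.  361.9] [0.5805 0.2081 0.23  ]
blue [253 367  66  21 407] [284.9 380. ] [0.5764 0.1995 0.23  ]
[307.4293 140.9564]
[265.2533 140.7292]
[304.4506 256.4639]
[266.8461 256.2789]
```

View pics/w_c2.png

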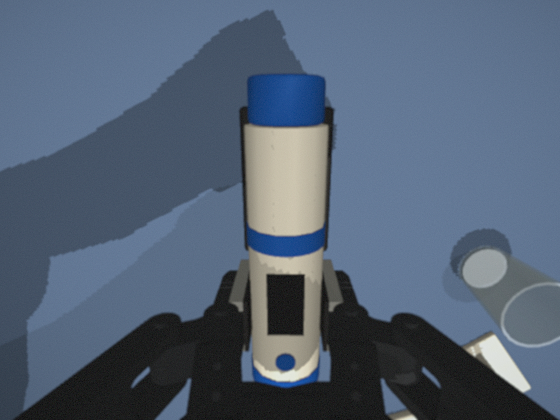

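The tester lies over the cradle: the black plate's edges show evenly at columns 242 and 332, and the beaker at right is clear. Descending to just above the lips.

Call:
{"method": "apply_moves", "body": {"steps": [[0.05, 0, 1.5, 0], [0.1, 0, 3, 0], [0.1, 0, 4.5, 0], [0.1, 0, 6, 0], [0.1, 0, 7.5, 0], [0.1, 0, 9, 0], [0.1, 0, 10.2, 0], [0.1, 0, 11.2, 0], [0.1, 0, 11.8, 0], [0.1, 0, 12, 0]]}}

```text
clock: 10.77
position: [0.5902, 0.2278, 0.0792]
tool_rot: [-3.141, 0.001, 1.123]
force: [-0.3, 0.3, -0.5]
grip_width: 0.0281
```

Run:
```python
from h import *
s=telemetry.observe();print(s['position'],s['tool_rot'],s['force'],s['moment'])
F={n:grab(n) for n in ['scene','top']}
o={}
for n in F:
    for k in ['tester_mid','cradle_seat','cradle']:
        print(n,k,[(np.round(d['uv'],1).tolist(),round(d['score'],2)) for d in cams.pinpoint(n,k)][:2])
s=F['scene'];t=F['top']
c=cv2.resize(s['color'][205:295,270:390],(800,600),interpolation=2);cv2.imwrite('pics/pre.png',c[:,:,::-1])
```

```text
[0.59022151 0.22780447 0.0791842 ] [-3.14130489e+00  7.18473352e-04  1.12315231e+00] [-0.34234439  0.28931629 -0.52849231] [-0.01199433 -0.04535816  0.02772621]
scene tester_mid [([327.8, 241.2], 0.78)]
scene cradle_seat [([329.2, 249.9], 0.97)]
scene cradle [([327.2, 268.2], 0.62)]
top tester_mid [([209.2, 202.3], 0.45)]
top cradle_seat [([213.8, 204.8], 0.74)]
top cradle [([213.4, 206.3], 0.67)]
```

View pics/pre.png

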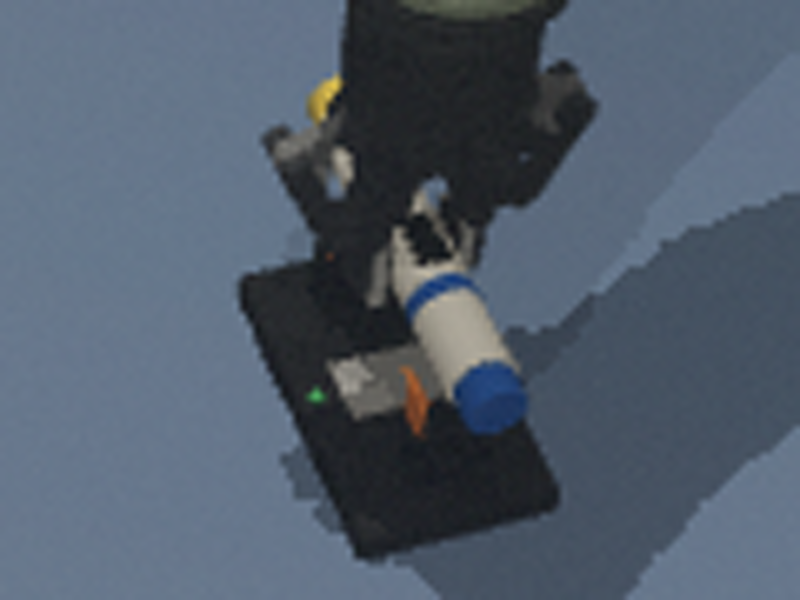

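The tester hangs level above the cradle, aligned with its long axis, blue end at crop (490,395). Pressing down in stages.

Call:
{"method": "apply_moves", "body": {"steps": [[0.05, 0, 0.5, 0], [0.05, 0, 1, 0], [0.05, 0, 1.4, 0], [0.05, 0, 1.7, 0], [0.05, 0, 2, 0], [0.05, 0, 2.2, 0], [0.05, 0, 2.4, 0], [0.05, 0, 2.6, 0], [0.05, 0, 2.6, 0], [0.05, 0, 2.6, 0]], "force": 100}}

```text
clock: 12.0
position: [0.5907, 0.2291, 0.0538]
tool_rot: [3.141, -0.0, 1.124]
force: [1.8, 1.5, -0.9]
grip_width: 0.0277
```

Call:
{"method": "apply_moves", "body": {"steps": [[0, 0, 0.2, 0], [0, 0, 0.4, 0], [0, 0, 0.5, 0], [0, 0, 0.6, 0], [0, 0, 0.7, 0], [0, 0, 0.8, 0], [0, 0, 0.9, 0], [0, 0, 1, 0], [0, 0, 1, 0], [0, 0, 1, 0]]}}

```text
clock: 12.83
position: [0.5905, 0.2288, 0.0443]
tool_rot: [-3.141, -0.0, 1.124]
force: [-5.1, -1.3, 12.0]
grip_width: 0.0276
```

Call:
{"method": "apply_moves", "body": {"steps": [[0, 0, 0.1, 0], [0, 0, 0.2, 0], [0, 0, 0.3, 0], [0, 0, 0.3, 0], [0, 0, 0.3, 0], [0, 0, 0.3, 0], [0, 0, 0.3, 0], [0, 0, 0.3, 0], [0, 0, 0.3, 0], [0, 0, 0.3, 0]]}}

```text
clock: 13.67
position: [0.5907, 0.2288, 0.0439]
tool_rot: [-3.141, -0.002, 1.123]
force: [-19.8, -6.1, 59.4]
grip_width: 0.0274
```

Firm stop at TCP z 0.044, which puts the tester centre at about 0.065. I'll relieve the load and verify before releasing.

Call:
{"method": "apply_moves", "body": {"steps": [[0, 0, -0.15, 0], [0, 0, -0.3, 0], [0, 0, -0.3, 0], [0, 0, -0.3, 0], [0, 0, -0.3, 0], [0, 0, -0.3, 0], [0, 0, -0.3, 0], [0, 0, -0.3, 0], [0, 0, -0.3, 0], [0, 0, -0.3, 0]]}}

```text
clock: 14.5
position: [0.5907, 0.2289, 0.0443]
tool_rot: [3.142, -0.0, 1.124]
force: [-3.9, -2.2, 15.6]
grip_width: 0.0275
```

Run:
```python
from h import *
f=grab('wrist');s=grab('scene')
c=cv2.resize(s['color'][215:290,280:380],(560,420),interpolation=2)
cv2.imwrite('pics/seat.png',np.hstack([cv2.resize(f['color'],(400,300)),cv2.resize(c,(400,300))])[:,:,::-1])
```

```text
(no output)
```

View pics/seat.png

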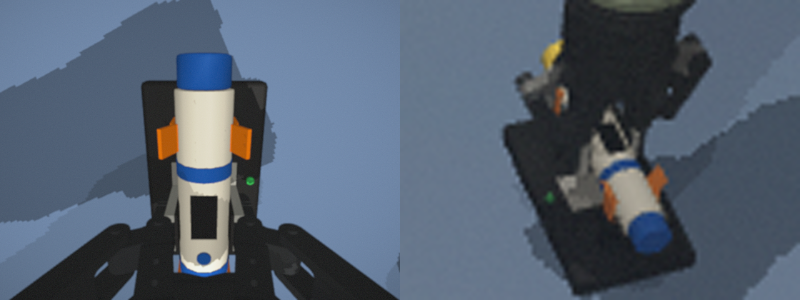

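Both views show the tester down between the orange lips, at (167,140) and (241,140) in the left half, and level. Releasing and backing off for a check.

Call:
{"method": "apply_moves", "body": {"steps": [[0, 0, 0, 0], [0, 0, 0, 0], [0, 0, 0, 0], [0, 0, 0, 0], [0, 0, 0, 0], [0, 0, 0, 0], [0, 0, 0, 0], [0, 0, 0, 0], [0, 0, 0, 0], [0, 0, 0, 0]], "claw": 0}}

```text
clock: 15.43
position: [0.5906, 0.229, 0.0438]
tool_rot: [3.142, -0.0, 1.124]
force: [0.4, 0.2, 0.6]
grip_width: 0.0853
```

Call:
{"method": "apply_moves", "body": {"steps": [[0, 0, -1, 0], [0, 0, -2.5, 0], [0, 0, -4, 0], [0, 0, -6, 0], [0, 0, -8, 0], [1, 0, -11, 0], [2, 0, -14, 0], [3, 0, -17, 0], [4, 0, -19, 0], [4, 0, -19, 0]]}}

```text
clock: 16.27
position: [0.6096, 0.2672, 0.2389]
tool_rot: [3.138, -0.006, 1.125]
force: [0.1, -0.2, -0.4]
grip_width: 0.0852
```

Run:
```python
from h import *
np.set_printoptions(suppress=True,precision=4)
f=grab('wrist');save(f,'w_fin')
hsv=cv2.cvtColor(f['color'],cv2.COLOR_RGB2HSV)
a=-.449;X=np.array([np.cos(a),np.sin(a)]);Y=np.array([-np.sin(a),np.cos(a)]);S=np.array([.591,.2288])
L=lambda u,z:(lambda p:(round(1000*float(p@X),1),round(1000*float(p@Y),1)))(atz(f,u,z)[:2]-S)
for nm,lo,hi,z in [('blue',(100,160,70),(120,255,255),.077),('yellow',(20,110,110),(34,255,255),.077),('orange',(4,130,120),(19,255,255),.08)]:
    n,l,st,c=cv2.connectedComponentsWithStats(cv2.inRange(hsv,lo,hi))
    for i in range(1,n):
        if 40<st[i,4]<8000: print(nm,st[i],c[i].round(1),'local mm',L(c[i],z))
m=(f['color'].max(2)<75)
b=cams.find_in('wrist','cradle');print(b[:1]);print(cams.pinpoint('wrist','tester_mid')[:1],cams.pinpoint('wrist','cradle_seat')[:1])
s=grab('scene');t=grab('top')
for k in ['tester_mid','cradle_seat','beaker','dropper','flask']:
    print(k,[[(np.round(d['uv'],1).tolist(),round(d['score'],2)) for d in cams.pinpoint(n,k)][:1] for n in ('scene','top')])
cv2.imwrite('pics/fin.png',np.hstack([cv2.resize(f['color'],(400,300)),cv2.resize(s['color'][215:290,280:380],(400,300),interpolation=2)])[:,:,::-1])
```

```text
blue [271 139  28  19 470] [284.4 148.2] local mm (-0.1, 82.2)
blue [269 197  31   8 169] [284.1 201. ] local mm (-0.2, 32.2)
blue [270 257  29   9 132] [283.9 261.8] local mm (-0.1, -32.2)
yellow [273 295  24  15 252] [284.1 302.6] local mm (0.2, -80.1)
orange [  76    0   63   25 1093] [108.6  10.5] local mm (-139.4, 189.5)
orange [261 174  10  20 155] [265.6 183.9] local mm (-17.5, 49.6)
orange [299 174  10  20 157] [303.4 183.8] local mm (17.7, 49.9)
orange [297 268   8  20 106] [300.5 278.2] local mm (16.9, -49.2)
orange [264 270   8  18 102] [267.5 278.4] local mm (-16.9, -49.5)
[{'box': [246.7, 146.6, 78.5, 138.0], 'score': 0.7}]
[{'uv': [285.9, 227.5], 'score': 0.92}] []
tester_mid [[([329.0, 252.5], 0.77)], [([211.6, 206.0], 0.69)]]
cradle_seat [[([332.4, 251.0], 0.86)], [([211.9, 205.5], 0.67)]]
beaker [[([242.4, 255.4], 0.72)], [([272.1, 158.3], 0.59)]]
dropper [[([407.2, 311.0], 0.78)], [([141.9, 220.5], 0.58)]]
flask [[([198.3, 140.4], 0.91)], [([426.6, 227.9], 0.86)]]
```

View pics/fin.png

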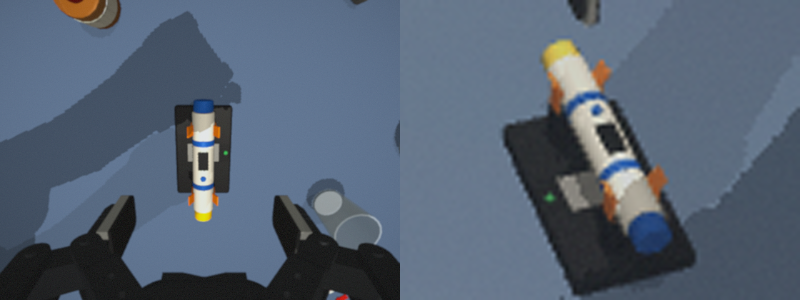

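```bash
python3 -c "
from h import *
print(workorder.job_done())"
```

```text
the job is handed in; nothing more can be done
None
```

I pulled the tester about 60 mm straight out sideways through the clip mouths of the large rack. I then carried it to the cradle, pressed it down and let go, and handed the job in at about 17 s of the 48 s.

**Seating:**
- Pressing met 12 N at TCP z 0.044. A further 3 mm commanded gave 59 N with almost no movement, so it is on the firm seat. I did not see the snap itself as a separate event.
- The apparent distance between the tester's two ends matches the full-depth height to about 1 mm. A tester lying on top of the clips would be 15 mm high.

**Centring:** in the last wrist picture the tester's blue rings lie at ±32.2 mm about the seat, with the orange clips at about ±50 mm. The sideways error is about 0.2 mm.

**Surroundings:** the gripper is open and clear, with about zero force. By the network points, the beaker, flask and dropper bottle stand where they did, within the detector's scatter of a few pixels.

**Disagreements:**
- The pinpoint networks scattered by several millimetres, so I used the clip and ring colours instead.
- The 59 N press also showed about 20 N sideways, which dropped to zero once I released the tester.

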